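# Put the mixed-up canister lids back on their own canisters

## Task

After cleaning, the maple lids of the three stone canisters were put back on the wrong ones: change them round so that each canister wears the lid of its own outline, round on round, square on square, oblong on oblong. Each lid must sit fully down with its plug in the mouth, the square and the oblong one turned to line up with their canister's sides; the empty round tray is free for laying a lid aside. Do not knock over the perfume bottle or the lipstick standing among them.

Things in the scene. Friction and masses are not known exactly. Their poses are not given: they have to be found in the camera images.
- lid_round_center (a point): Round lid, 104 mm across. Maple plate 10 mm thick, cork plug below it 54 mm across, 8 mm deep; on top, centred along x, an upright bar grip 46 long, 16 wide, 30 mm tall (pinch across the 16). Loose, 0.1 kg. Starts on a wrong canister. Position: on its axis half-way up, 24 mm above the plug's underside and 24 below the grip's top; z up.
- lid_square_center (a point): Square lid, 94 by 94 mm, sides along x and y. Maple plate 10 mm thick, cork plug below it 54 mm across, 8 mm deep; on top, centred along x, an upright bar grip 46 long, 16 wide, 30 mm tall (pinch across the 16). Loose, 0.1 kg. Starts on a wrong canister. Position: on its axis half-way up, 24 mm above the plug's underside and 24 below the grip's top; z up.
- lid_oblong_center (a point): Oblong lid with half-round ends, 128 (along x) by 88 mm. Maple plate 10 mm thick, cork plug below it 54 mm across, 8 mm deep; on top, centred along x, an upright bar grip 46 long, 16 wide, 30 mm tall (pinch across the 16). Loose, 0.1 kg. Starts on a wrong canister. Position: on its axis half-way up, 24 mm above the plug's underside and 24 below the grip's top; z up.
- jar_round: Round grey cast-stone canister, 104 mm across. Heavy, does not shift; 75 mm tall. The round mouth, 74 mm across and centred, is alike in all three, so any plug drops loosely into any of them. Origin at the centre of its foot on the counter, z up; a lid fully down has its listed position 91 mm above this origin.
- jar_square: Square grey cast-stone canister, 94 by 94 mm, sides along its x and y. Heavy, does not shift; 75 mm tall. The round mouth, 74 mm across and centred, is alike in all three, so any plug drops loosely into any of them. Origin at the centre of its foot on the counter, z up; a lid fully down has its listed position 91 mm above this origin.
- jar_oblong: Oblong grey cast-stone canister with half-round ends, 128 mm (along x) by 88 mm. Heavy, does not shift; 75 mm tall. The round mouth, 74 mm across and centred, is alike in all three, so any plug drops loosely into any of them. Origin at the centre of its foot on the counter, z up; a lid fully down has its listed position 91 mm above this origin.
- tray: Empty round maple tray lying on the counter, 130 mm across, fixed, with a low bead 10 mm high at its edge; a lid set down in its middle stands on its plug on the tray's floor, 7 mm above the counter. Origin at the centre of its underside.
- perfume_center (a point): Perfume bottle standing on the counter: frosted glass body 58 by 34 mm, gold cap, 100 mm tall in all; loose. Position half-way up.
- lipstick_center (a point): Gold lipstick tube standing on its end on the counter, 22 mm across, 72 mm tall; loose and easily knocked over. Position half-way up.
Mind the look-alikes: they are no part of the job. What is shaped like the jar_square but blue is not meant.

How it is judged:
By the outcome, as a careful person would: the job done as asked, in the order asked, and still so for the second after the job is handed in, with the robot touching nothing.
It also fails if it takes over 125 s, if anything falls off the work surface, if the arm or the gripper's body presses on something with over 40 N, if the wrist force passes 120 N, or if a joint passes its speed limit or range.

## Robot

A 7-joint arm with a two-finger parallel gripper is mounted at the origin on the work surface. World frame = base frame: x ahead of the robot, y to its left, z up, the work surface at z = 0. Lengths are in m, angles in rad, forces in N, time in s.
With the tool pointing down it reaches from about 0.4 to 0.85 m from the base axis. Payload 4.5 kg.
Tool frame: the origin (TCP) lies at the very end of the fingers, on their centre line; the grasp point (between the pads) lies 19 mm behind it; y points along the fingers, x is the direction in which the jaws open and shut, and the axes are right-handed (so a half turn about y gives the same grasp; the last joint's range is limited). The gripper opens to 88 mm and grips with 3 to 60 N. Pads are 18 mm wide; open, the fingers measure 123 mm over their backs; the gripper's body (75 mm by 187 mm) begins 45 mm behind the grasp point.
Start: joints at [1.192, 0.689, -0.195, 1.565, 0.157, 0.902, -0.215], TCP at [0.251, -0.573, 0.239] pointing down, gripper open.
Joint ranges: [-3.01, 3.01], [-0.46, 2.08], [-1.47, 1.51], [0.13, 2.56], [-1, 4.14], [0.04, 2.09], [-2.66, 2.66]. Speed limits (rad/s): [2.57, 2.57, 3.14, 3.14, 3.14, 3.14, 3.14].

## Interface

Orientations are given as a unit quaternion [x, y, z, w].
In Python, from plant import r gives the robot as it stands.
- The arm moves only by the shell command python3 -m inch 'ROWS' [OPENING] [FORCE]. ROWS is JSON, a list of rows, each a list of 6 numbers: the shift along the tool's x, y, z in mm, then the turn, a rotation vector about the tool's x, y, z in rad. In form: [[x, y, z, ax, ay, az], ...]. A call has 1 to 12 rows; each row shifts and turns the commanded pose from where the row before left it, along the tool's axes as they then stand; what a row does not reach is not made up. A row lasts 1/12 s, in which the tool goes at most 41.7 mm and 7.16 degrees, less where a joint would pass 70% of its speed; a pose out of reach is approached as far as the arm can. A call is refused whole if a number of a shift passes 41.7 or a number of a turn 0.125, either way. A call with a gripper value outside its range is refused whole. OPENING is the finger opening in mm, from 0 to 88.1, set as the call begins (- or left out, the last holds). The fingers move at their own pace and stop on an object; FORCE is the grip in N (left out, the last holds). Time passes only in rows, so rows that do not move let the fingers close. It gives the time, the measured TCP pose, the force and the opening at its end, in the units of the state.
- r.get_state(): the state, without advancing time (a new reading comes with each control period).
- r.snapshot(name): name is "side" or "top" or "wrist"; returns a dict with "img" (480x640x3 uint8, red, green, blue), "range_z" (480x640 float32, m along the optical axis (not along the pixel's ray), 0 where there is no reading), "mtx" (3x3 intrinsics, pixels), "camera_from_world" (4x4, takes a point from world to camera coordinates); the wrist camera has in their place "tool_from_camera" (4x4, takes a point from camera to tool coordinates, whose origin is the TCP and whose axes are the tool frame's). Camera axes: x right, y down, z forward; pixel columns grow to the right and rows downward; lengths in m; the calibration is good to about 2 mm. The wrist camera is an equidistant fisheye: a pixel r from the principal point sees the ray r / f radians off the axis. A picture is of the moment at which its call begins: read the wrist's pose just before it.
- r.finish_job(): hands the job in, once; it reports no verdict.
The state is a dict: "clock": time; "q": joint angles; "qd": joint speeds; "joint_torque": joint torques, N m; "tool_pos": TCP position; "eef_rot": TCP orientation; "contact_force": force on the tool from outside, world axes, zero at the start; "moment": the same for the moment, N m; "opening": opening from 0.0 (shut) to 1.0 (fully open).
Only numpy, scipy, OpenCV 4.12 (cv2) and the standard library are available. Lean on these libraries where they do the work, as an engineer would, in place of code of your own. Each camera call takes 0.05 s, during which the arm holds its last target.

## Working session

There is one attempt and no reset: what is moved stays moved. The work goes in short steps, Python scripts to look and compute and a shell command to move; the robot and the scene stay as the last step left them, time stands still between calls to the robot, and variables do not carry over. Pictures are saved under pics/ and viewed, and the job is handed in when it is done.

```bash
ls; mkdir -p pics
python3 - <<'E'
from plant import r
import cv2,numpy as np
s=r.get_state()
for k in s: print(k,np.round(s[k],3))
for n in ["top","side"]:
    d=r.snapshot(n); cv2.imwrite(f"pics/{n}0.png",d["img"][:,:,::-1]); np.savez(f"{n}0.npz",**d)
    print(n,np.round(d["mtx"],1).tolist(),np.round(d["camera_from_world"],3).tolist())
E
```

```text
pics
clock 0.0
q [ 1.192  0.69  -0.194  1.566  0.157  0.903 -0.215]
qd [0.    0.001 0.001 0.001 0.001 0.001 0.001]
joint_torque [ 0.0000e+00 -5.2756e+01 -1.2670e+00 -1.5343e+01 -5.3000e-02  6.0000e-03
  0.0000e+00]
tool_pos [ 0.25  -0.572  0.238]
eef_rot [-0.592  0.387 -0.386  0.592]
contact_force [-0.098  0.354 -0.178]
moment [-0.002  0.006 -0.005]
opening 0.999
top [[492.4, 0.0, 316.2], [0.0, 492.4, 232.1], [0.0, 0.0, 1.0]] [[-0.02, -1.0, -0.008, 0.11], [-0.995, 0.02, -0.098, 0.504], [0.098, 0.006, -0.995, 0.945], [0.0, 0.0, 0.0, 1.0]]
side [[503.8, 0.0, 318.7], [0.0, 503.8, 248.4], [0.0, 0.0, 1.0]] [[-0.909, -0.416, 0.003, 0.463], [-0.321, 0.697, -0.641, 0.14], [0.265, -0.584, -0.768, 0.89], [0.0, 0.0, 0.0, 1.0]]
```

View pics/top0.png

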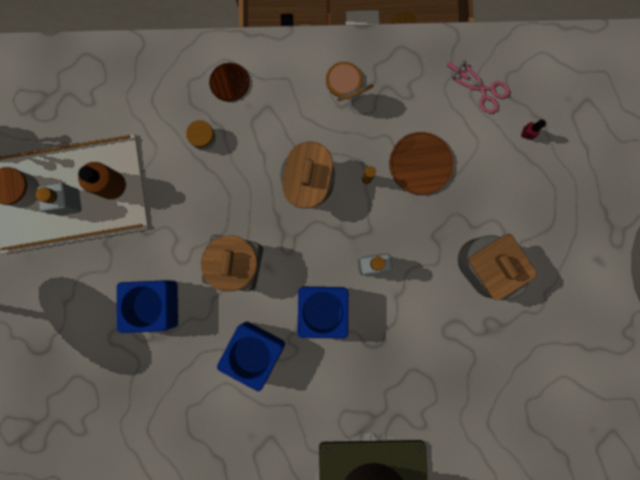

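View pics/side0.png

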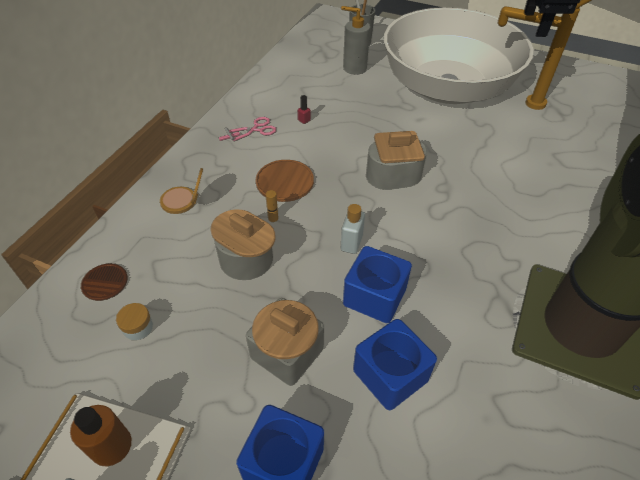

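The lids start in a three-way swap. The oblong lid (308,175 in top) sits on a round canister, the round lid (230,263) on a square one, and the square lid (503,266) on an oblong one. The tray is at (422,163), the lipstick at (369,174) and the perfume at (375,264). The blue square pots at (147,306), (323,312) and (251,356) are look-alikes.

```bash
cat > h.py <<'E'
import numpy as np,cv2
def cloud(d):
    z=d["range_z"];K=d["mtx"];h,w=z.shape
    u,v=np.meshgrid(np.arange(w),np.arange(h))
    P=np.stack([(u-K[0,2])/K[0,0]*z,(v-K[1,2])/K[1,1]*z,z,np.ones_like(z)],-1)
    W=(P@np.linalg.inv(d["camera_from_world"]).T)[...,:3]
    W[z==0]=np.nan
    return W
E
python3 - <<'E'
from h import *
t=dict(np.load("top0.npz"));s=dict(np.load("side0.npz"))
Wt,Ws=cloud(t),cloud(s)
for nm,W,pts in [("top",Wt,[(308,195),(230,250),(503,290),(308,168),(230,263),(422,163),(369,174),(378,264),(400,220)]),("side",Ws,[(260,235),(290,345),(400,152),(285,180),(272,195),(354,212)])]:
    for p in pts: print(nm,p,np.round(W[p[1],p[0]],3))
# ortho height maps, 1mm/px, x 0.25..0.75 up, y 0.25..-0.45
for nm,d,W in (("t",t,Wt),("s",s,Ws)):
    im=np.zeros((600,800,3),np.uint8)
    ok=np.isfinite(W[...,0]);P=W[ok];C=d["img"][ok]
    i=((0.85-P[:,0])*1000).astype(int);j=((0.35-P[:,1])*1000).astype(int)
    o=np.argsort(P[:,2]);i,j,P,C=i[o],j[o],P[o],C[o]
    m=(i>=0)&(i<600)&(j>=0)&(j<800)
    hz=np.clip(P[:,2]*2000,0,255).astype(np.uint8)
    col=cv2.applyColorMap(hz.reshape(-1,1),cv2.COLORMAP_JET)[:,0]
    for k in (0,1):
        for l in (0,1):
            im[np.clip(i[m]+k,0,599),np.clip(j[m]+l,0,799)]=col[m]
    cv2.imwrite(f"pics/hm_{nm}.png",im)
E
```

```text
top (308, 195) [0.57  0.113 0.084]
top (230, 250) [0.47  0.258 0.088]
top (503, 290) [ 0.388 -0.238  0.087]
top (308, 168) [0.615 0.112 0.114]
top (230, 263) [0.446 0.254 0.114]
top (422, 163) [ 0.645 -0.118  0.007]
top (369, 174) [ 0.61  -0.003  0.073]
top (378, 264) [ 0.439 -0.011  0.101]
top (400, 220) [ 0.53  -0.07   0.003]
side (260, 235) [0.576 0.109 0.087]
side (290, 345) [0.427 0.285 0.085]
side (400, 152) [ 0.422 -0.222  0.084]
side (285, 180) [ 0.643 -0.114  0.01 ]
side (272, 195) [ 0.614 -0.006  0.071]
side (354, 212) [ 0.439 -0.003  0.101]
```

View pics/hm_t.png

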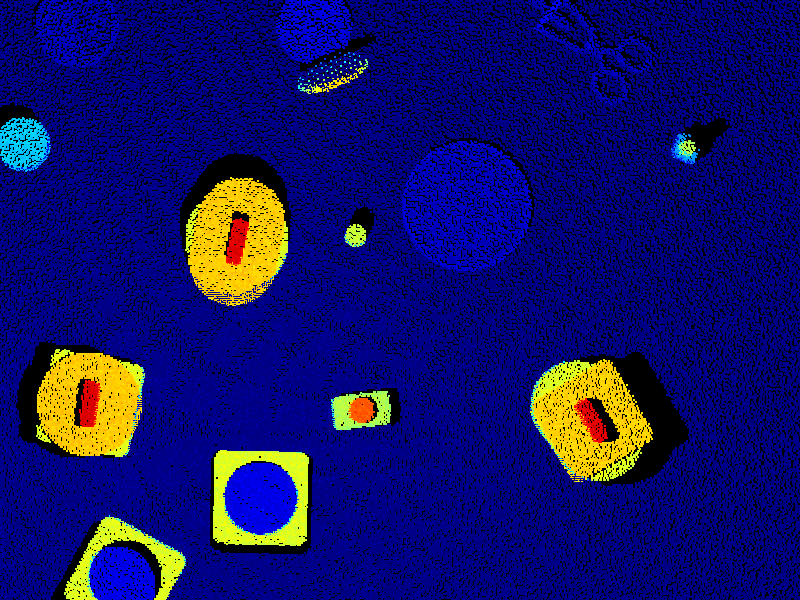

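View pics/hm_s.png

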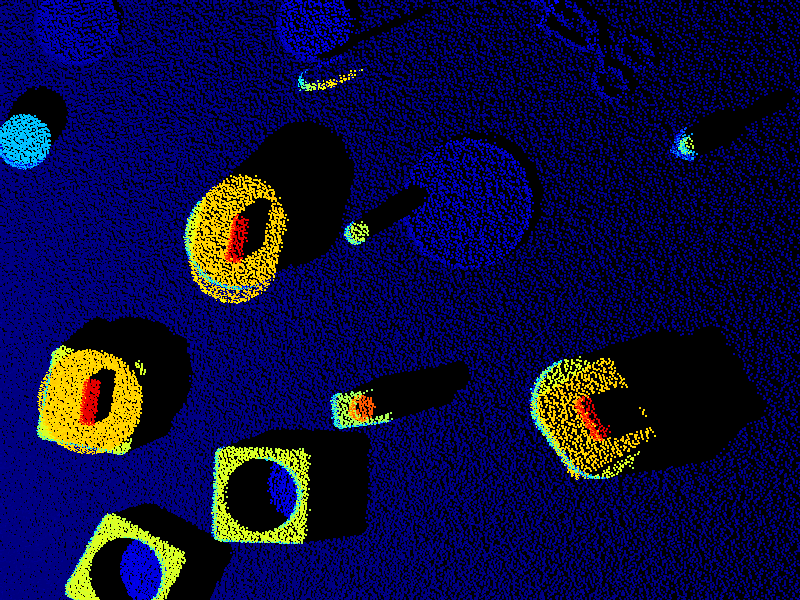

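```bash
cat > fit.py <<'E'
from h import *
from scipy.optimize import minimize
def sdf(kind,q):
    if kind=="round": return np.hypot(q[:,0],q[:,1])-.052
    if kind=="square":
        a=np.abs(q)-.047
        return np.hypot(*np.maximum(a,0).T)+np.minimum(a.max(1),0)
    if kind=="oblong": return np.hypot(np.maximum(np.abs(q[:,0])-.020,0),q[:,1])-.044
def local(P,x):
    c,s=np.cos(x[2]),np.sin(x[2]);d=P[:,:2]-x[:2]
    return np.stack([c*d[:,0]+s*d[:,1],-s*d[:,0]+c*d[:,1]],1)
def best(f,x0,angs):
    rs=[minimize(f,[*x0,a],method="Nelder-Mead",options=dict(xatol=1e-5,fatol=1e-12,initial_simplex=[[x0[0]+dx,x0[1]+dy,a+da] for dx,dy,da in((0,0,0),(.01,0,0),(0,.01,0),(0,0,.2))])) for a in angs]
    return min(rs,key=lambda r:r.fun)
A=np.radians([0,22,45,67,90,112,135,157])
def near(P,c,rad): 
    P=P[np.isfinite(P[:,0])]; return P[np.hypot(P[:,0]-c[0],P[:,1]-c[1])<rad]
def fit(P,kind,inz,outz,wallz,c):
    P=near(P,c,.1);z=P[:,2]
    I=P[(z>inz[0])&(z<inz[1])];O=P[z<outz];W=P[(z>wallz[0])&(z<wallz[1])]
    def f(x):
        v=(np.maximum(sdf(kind,local(I,x)),0)**2).sum()+(np.maximum(-sdf(kind,local(O,x)),0)**2).sum()
        if len(W): v+=(np.clip(np.abs(sdf(kind,local(W,x))),0,.008)**2).sum()
        return v
    r=best(f,c,A); return r.x,r.fun,(len(I),len(O),len(W))
def grip(P,c,lo=.105,hi=.125):
    P=near(P,c,.06);P=P[(P[:,2]>lo)&(P[:,2]<hi)]
    rc=cv2.minAreaRect((P[:,:2]*1000).astype(np.float32))
    u,s,vt=np.linalg.svd(P[:,:2]-P[:,:2].mean(0),full_matrices=False)
    return P[:,:2].mean(0),np.degrees(np.arctan2(vt[0,1],vt[0,0]))%180,rc,np.median(P[:,2])
E
python3 - <<'E'
from fit import *
t=dict(np.load("top0.npz"));s=dict(np.load("side0.npz"))
T=cloud(t).reshape(-1,3);S=cloud(s).reshape(-1,3)
for lid,jar,c in [("oblong","round",(.61,.112)),("round","square",(.446,.26)),("square","oblong",(.43,-.245))]:
  for nm,P in (("T",T),("S",S)):
    x,f,n=fit(P,lid,(.0815,.090),.0775,(2,3),c); print(nm,"lid",lid,np.round(x[:2],4),round(np.degrees(x[2]),1),f,n)
    x,f,n=fit(P,jar,(.066,.078),.02,(.02,.066),c); print(nm,"  jar",jar,np.round(x[:2],4),round(np.degrees(x[2]),1),f,n)
    m,a,rc,z=grip(P,c); print(nm,"  grip",np.round(m,4),round(a,1),np.round(rc[0],1),np.round(rc[1],1),round(rc[2],1),round(z,4))
P=near(T,(.645,-.118),.09);P=P[(P[:,2]>.0075)&(P[:,2]<.02)]; print("tray bead",cv2.minEnclosingCircle((P[:,:2]*1000).astype(np.float32)))
E
```

```text
T lid oblong [0.6141 0.1131] -14.2 0.0019621327754110567 (2429, 4704, 0)
T   jar round [0.6091 0.1154] 31.4 0.0002651512923723866 (153, 4530, 29)
T   grip [0.6083 0.1133] 167.9 [608.9 113.4] [16.1 45.9] 77.9 0.1152
S lid oblong [0.6219 0.1074] -18.6 0.014033091278069492 (1825, 4890, 0)
S   jar round [0.6144 0.1119] 137.0 0.0016181456694951682 (214, 3925, 762)
S   grip [0.6099 0.1149] 169.5 [611.3 112.2] [17.4 46.9] 79.0 0.1142
T lid round [0.4469 0.2636] 112.0 0.00023561382222125172 (2214, 5213, 0)
T   jar square [0.4478 0.2606] -11.6 6.593151173346841e-05 (223, 4886, 122)
T   grip [0.4463 0.2602] 173.2 [446.7 261.3] [16.4 45.7] 82.0 0.1153
S lid round [0.4522 0.2557] 69.7 0.004259919104710222 (2555, 6913, 0)
S   jar square [0.4507 0.2584] -11.7 0.0007548216358273759 (353, 5608, 958)
S   grip [0.4473 0.2623] 173.2 [449.  260.9] [16.  46.3] 83.8 0.1142
T lid square [ 0.4313 -0.2433] 122.0 0.0005777243029469067 (2271, 5119, 0)
T   jar oblong [ 0.4295 -0.2372] 36.3 0.00017439294889122178 (534, 4214, 407)
T   grip [ 0.4296 -0.2398] 30.5 [ 429.8 -241.1] [45.4 16.8] 32.3 0.1147
S lid square [ 0.4354 -0.2452] 32.5 0.002029801000025939 (950, 3586, 0)
S   jar oblong [ 0.4323 -0.2392] 36.9 0.0021383277312044474 (433, 2256, 907)
S   grip [ 0.4319 -0.2391] 29.6 [ 432.  -241.6] [45.  19.3] 35.8 0.1138
tray bead ((646.5512084960938, -116.41307830810547), 66.91989135742188)
```

```bash
cat > plan.py <<'E'
import numpy as np,sys
from plant import r
from scipy.spatial.transform import Rotation as R
def show():
    s=r.get_state(); p=np.array(s["tool_pos"]);M=R.from_quat(s["eef_rot"]).as_matrix()
    print("t %.2f"%s["clock"],"pos",np.round(p,4),"jawyaw %.1f"%np.degrees(np.arctan2(M[1,0],M[0,0])),"down",np.round(M[:,1],3),"q",np.round(s["q"],2),"F",np.round(s["contact_force"],1),"op %.3f"%s["opening"])
    return p,M
def plan(x,y,z,yaw):
    """yaw of jaw axis (deg, mod 180). prints turn first (about tool), then shift in the turned tool axes"""
    p,M=show()
    cur=np.degrees(np.arctan2(M[1,0],M[0,0]))
    for k in (0,180):
        d=(yaw+k-cur+180)%360-180
        a=np.radians(cur+d)
        G=np.stack([[np.cos(a),np.sin(a),0],[0,0,-1],np.cross([np.cos(a),np.sin(a),0],[0,0,-1])],1)
        rv=R.from_matrix(M.T@G).as_rotvec()
        t=G.T@(np.array([x,y,z])-p)*1000
        print("opt turn %.1f deg rv"%d,np.round(rv,4),"rows>=%.1f"%(np.abs(rv).max()/.12),"then shift",np.round(t,1),"rows>=%.1f"%(np.linalg.norm(t)/38))
if __name__=="__main__": plan(*map(float,sys.argv[1:5]))
E
python3 plan.py .430 -.2405 .17 121
```

```text
t 0.10 pos [ 0.2504 -0.572   0.238 ] jawyaw -66.3 down [-0.001  0.001 -1.   ] q [ 1.19  0.69 -0.19  1.57  0.16  0.9  -0.22] F [ 0.5  0.3 -0.2] op 0.999
opt turn -172.7 deg rv [2.5000e-03 3.0134e+00 1.0000e-04] rows>=25.1 then shift [ 191.7   68.  -324.7] rows>=10.1
opt turn 7.3 deg rv [ 1.000e-04 -1.282e-01 -1.700e-03] rows>=1.1 then shift [-191.7   68.   324.7] rows>=10.1
```

```bash
python3 -m inch '[[0,0,0,0,-0.064,0],[0,0,0,0,-0.064,0],[-19,6.8,32.5,0,0,0],[-19,6.8,32.5,0,0,0],[-19,6.8,32.5,0,0,0],[-19,6.8,32.5,0,0,0],[-19,6.8,32.5,0,0,0],[-19,6.8,32.5,0,0,0],[-19,6.8,32.5,0,0,0],[-19,6.8,32.5,0,0,0],[-19,6.8,32.5,0,0,0],[-19,6.8,32.5,0,0,0]]' 50 20; python3 -m inch '[[0,0,0,0,0,0],[0,0,0,0,0,0]]'; python3 plan.py .430 -.2405 .088 121
python3 - <<'E'
from plant import r
import cv2,numpy as np
d=r.snapshot("wrist"); cv2.imwrite("pics/w1.png",d["img"][:,:,::-1]); print(d["mtx"].round(1).tolist(),d["tool_from_camera"].round(3).tolist())
E
```

```text
clock: 1.1
tool_pos: [0.432, -0.2406, 0.1703]
eef_rot: [0.615, -0.348, 0.348, -0.615]
contact_force: [0.6, -0.4, 0.1]
opening: 0.566
clock: 1.27
tool_pos: [0.4327, -0.2395, 0.1703]
eef_rot: [-0.616, 0.347, -0.346, 0.617]
contact_force: [0.3, -1.0, 0.4]
opening: 0.568
t 1.27 pos [ 0.4327 -0.2395  0.1703] jawyaw -58.7 down [-0.001  0.001 -1.   ] q [ 0.5   0.63 -0.14  2.02  0.17  0.5  -0.79] F [ 0.3 -1.   0.4] op 0.568
opt turn 179.7 deg rv [-2.4000e-03 -3.1356e+00  5.0000e-04] rows>=26.1 then shift [ 0.5 82.3  2.9] rows>=2.2
opt turn -0.3 deg rv [-0.0003  0.006  -0.0015] rows>=0.1 then shift [-0.5 82.3 -2.9] rows>=2.2
[[371.6, 0.0, 322.6], [0.0, 371.6, 236.2], [0.0, 0.0, 1.0]] [[1.0, -0.0, -0.0, 0.001], [0.0, -0.318, 0.948, -0.145], [-0.0, -0.948, -0.318, 0.084], [0.0, 0.0, 0.0, 1.0]]
```

View pics/w1.png

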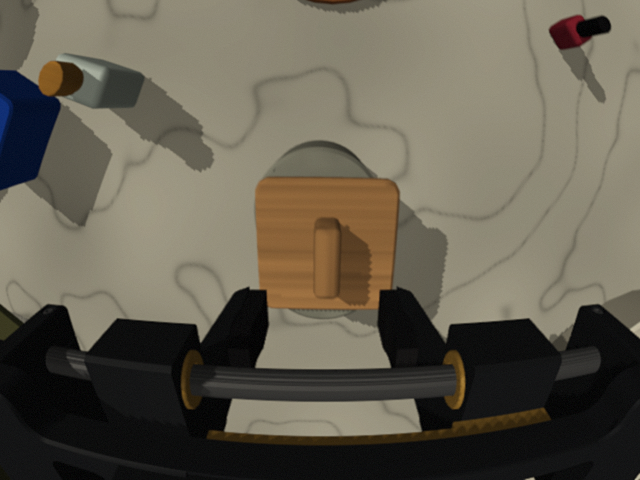

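The grip at (327,258) is centred between the fingertips (268 and 380) and parallel to the pads, so I'll descend and close.

```bash
python3 -m inch '[[0,28,-1,0,0,0],[0,28,-1,0,0,0],[0,16,-1,0,0,0],[0,9,0,0,0,0],[0,0,0,0,0,0]]'; python3 -m inch '[[0,0,0,0,0,0],[0,0,0,0,0,0],[0,0,0,0,0,0],[0,0,0,0,0,0],[0,0,0,0,0,0],[0,0,0,0,0,0]]' 0 25; python3 plan.py .430 -.2405 .17 121
```

```text
clock: 1.73
tool_pos: [0.4272, -0.2452, 0.0883]
eef_rot: [0.615, -0.35, 0.348, -0.614]
contact_force: [-0.0, -0.1, -0.4]
opening: 0.566
clock: 2.23
tool_pos: [0.4294, -0.244, 0.0903]
eef_rot: [-0.615, 0.348, -0.349, 0.615]
contact_force: [0.2, -0.2, 4.6]
opening: 0.178
t 2.23 pos [ 0.4294 -0.244   0.0903] jawyaw -59.0 down [ 0.001 -0.001 -1.   ] q [ 0.48  0.78 -0.09  2.08  0.21  0.29 -0.82] F [ 0.2 -0.2  4.6] op 0.178
opt turn -180.0 deg rv [-1.7000e-03  3.1412e+00 -1.0000e-03] rows>=26.2 then shift [  2.7 -79.7  -2.4] rows>=2.1
opt turn 0.0 deg rv [-0.0006 -0.0004  0.0011] rows>=0.0 then shift [ -2.7 -79.7   2.4] rows>=2.1
```

```bash
python3 -m inch '[[0,-15,0,0,0,0],[0,-25,0,0,0,0],[0,-25,0,0,0,0],[0,-20,0,0,0,0],[0,0,0,0,0,0],[0,0,0,0,0,0]]'; python3 plan.py .6455 -.117 .17 121
```

```text
clock: 2.73
tool_pos: [0.4295, -0.2441, 0.1755]
eef_rot: [-0.615, 0.347, -0.349, 0.615]
contact_force: [-0.6, -1.0, 0.3]
opening: 0.177
t 2.73 pos [ 0.4295 -0.2441  0.1755] jawyaw -59.0 down [ 0.002 -0.001 -1.   ] q [ 0.52  0.62 -0.15  2.02  0.18  0.51 -0.79] F [-0.6 -1.   0.3] op 0.177
opt turn -180.0 deg rv [-3.1000e-03  3.1413e+00 -2.0000e-03] rows>=26.2 then shift [  -2.3    5.5 -250.6] rows>=6.6
opt turn 0.0 deg rv [-0.0013 -0.0003  0.002 ] rows>=0.0 then shift [  2.3   5.5 250.6] rows>=6.6
```

```bash
python3 -m inch '[[0,0,15,0,0,0],[0,0,25,0,0,0],[0,0,30,0,0,0],[0,0,30,0,0,0],[0,0,30,0,0,0],[0,0,30,0,0,0],[0,0,30,0,0,0],[1,0,30,0,0,0],[1,0,20,0,0,0],[0,0,11,0,0,0],[0,0,0,0,0,0],[0,0,0,0,0,0]]'; python3 plan.py .6455 -.117 .030 121
```

```text
clock: 3.73
tool_pos: [0.644, -0.116, 0.1728]
eef_rot: [0.616, -0.349, 0.347, -0.615]
contact_force: [-1.0, 0.0, -1.5]
opening: 0.178
t 3.73 pos [ 0.644  -0.116   0.1728] jawyaw -59.0 down [-0.003 -0.    -1.   ] q [ 0.17  0.8  -0.11  1.53  0.11  0.82 -1.02] F [-1.   0.  -1.5] op 0.178
opt turn 180.0 deg rv [-2.6000e-03 -3.1408e+00 -4.7000e-03] rows>=26.2 then shift [ -1.6 142.8  -0.7] rows>=3.8
opt turn -0.0 deg rv [ 0.003   0.0008 -0.0017] rows>=0.0 then shift [  1.6 142.8   0.7] rows>=3.8
```

```bash
python3 -m inch '[[0,25,0,0,0,0],[0,30,0,0,0,0],[0,30,0,0,0,0],[0,25,0,0,0,0],[0,15,0,0,0,0],[0,10,0,0,0,0],[0,5,0,0,0,0],[0,1.5,0,0,0,0],[0,0,0,0,0,0],[0,0,0,0,0,0]]'; python3 plan.py .6455 -.117 .030 121
```

```text
clock: 4.57
tool_pos: [0.6462, -0.1166, 0.0345]
eef_rot: [-0.615, 0.348, -0.349, 0.616]
contact_force: [0.2, -0.3, -0.1]
opening: 0.178
t 4.57 pos [ 0.6462 -0.1166  0.0345] jawyaw -59.0 down [ 0.002 -0.    -1.   ] q [ 0.16  0.99 -0.09  1.59  0.14  0.56 -1.04] F [ 0.2 -0.3 -0.1] op 0.178
opt turn -180.0 deg rv [-2.4000e-03  3.1412e+00 -2.7000e-03] rows>=26.2 then shift [-0.   4.5  0.8] rows>=0.1
opt turn 0.0 deg rv [-0.0017 -0.0004  0.0015] rows>=0.0 then shift [ 0.   4.5 -0.8] rows>=0.1
```

```bash
python3 -m inch '[[0,2,0,0,0,0],[0,1.5,0,0,0,0],[0,1,0,0,0,0],[0,0,0,0,0,0],[0,0,0,0,0,0]]'; python3 -m inch '[[0,0,0,0,0,0],[0,0,0,0,0,0],[0,0,0,0,0,0],[0,0,0,0,0,0]]' 45; python3 -m inch '[[0,-15,0,0,0,0],[0,-35,0,0,0,0],[0,-40,0,0,0,0],[0,-40,0,0,0,0],[0,-15,0,0,0,0],[0,0,0,0,0,0]]'; python3 plan.py .609 .113 .16 78
python3 - <<'E'
from plant import r
import cv2,numpy as np
d=r.snapshot("side"); cv2.imwrite("pics/side1.png",d["img"][:,:,::-1]); np.savez("side1.npz",**d)
d=r.snapshot("top"); cv2.imwrite("pics/top1.png",d["img"][:,:,::-1]); np.savez("top1.npz",**d)
E
```

```text
clock: 4.98
tool_pos: [0.6459, -0.1165, 0.0304]
eef_rot: [-0.615, 0.348, -0.349, 0.616]
contact_force: [-1.8, 0.0, 7.3]
opening: 0.18
clock: 5.32
tool_pos: [0.6451, -0.1163, 0.0286]
eef_rot: [0.615, -0.348, 0.348, -0.615]
contact_force: [0.1, 0.3, -0.5]
opening: 0.459
clock: 5.82
tool_pos: [0.6485, -0.1168, 0.18]
eef_rot: [-0.614, 0.345, -0.352, 0.617]
contact_force: [-0.1, 0.1, -0.4]
opening: 0.513
t 5.82 pos [ 0.6485 -0.1168  0.18  ] jawyaw -59.0 down [ 0.011 -0.001 -1.   ] q [ 0.17  0.8  -0.12  1.52  0.11  0.82 -1.02] F [-0.1  0.1 -0.4] op 0.513
opt turn 137.0 deg rv [ 0.0038 -2.3917  0.013 ] rows>=19.9 then shift [216.6  20.   86.5] rows>=6.2
opt turn -43.0 deg rv [-0.0104  0.7498  0.003 ] rows>=6.2 then shift [-216.6   20.   -86.5] rows>=6.2
```

View pics/side1.png

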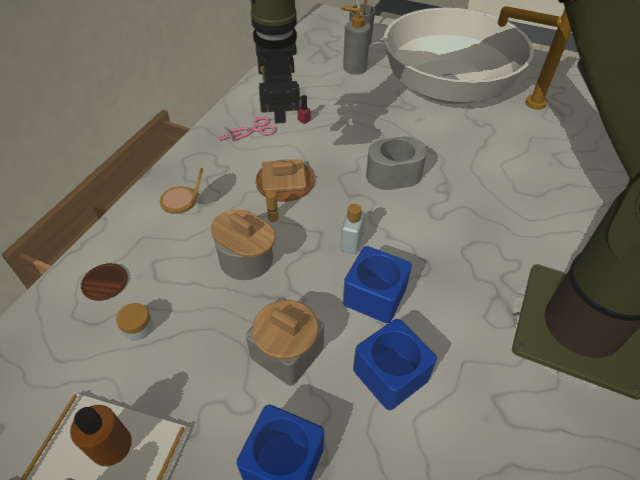

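View pics/top1.png

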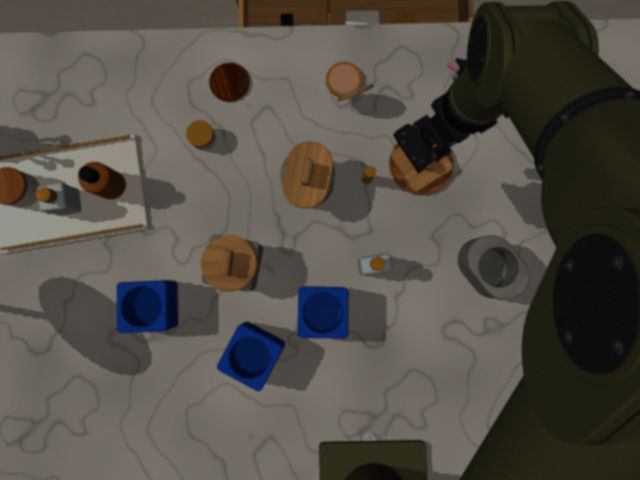

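Square lid is flat in the tray (side 285,172). The oblong canister is open and fully visible (top 496,267; side 396,160). I'll measure it and plan the oblong lid.

```bash
cat >> fit.py <<'E'
def jarfit(nm_t,nm_s,kind,c):
    out=[]
    for nm in (nm_t,nm_s):
        if nm is None: continue
        d=dict(np.load(nm+".npz"));P=near(cloud(d).reshape(-1,3),c,.085);z=P[:,2]
        I=P[(z>.070)&(z<.080)]
        def f(x):
            q=local(I,x);s=sdf(kind,q);m=.037-np.hypot(q[:,0],q[:,1])
            return (np.maximum(s,0)**2).sum()+(np.maximum(m,0)**2).sum()
        r=best(f,c,A)
        q=local(I,r.x)
        print(nm,kind,np.round(r.x[:2],4),"%.1f"%np.degrees(r.x[2]),"rms mm %.2f"%(1e3*np.sqrt(r.fun/len(I))),len(I),"ext",np.round(q.min(0),4),np.round(q.max(0),4),"z %.4f"%np.median(I[:,2]))
        out.append(r.x)
    return out
E
python3 -c "
from fit import *
jarfit('top1','side1','oblong',(.431,-.238))
for n in ('top1','side1'):
    P=cloud(dict(np.load(n+'.npz'))).reshape(-1,3)
    print(n,grip(P,(.61,.113)))
"
```

```text
top1 oblong [ 0.4296 -0.2368] 37.2 rms mm 0.09 1609 ext [-0.0642 -0.0448] [0.0635 0.0442] z 0.0753
side1 oblong [ 0.432  -0.2371] 216.0 rms mm 0.09 852 ext [-0.0634 -0.0449] [0.0643 0.0451] z 0.0751
top1 (array([0.60833438, 0.11323212]), np.float64(168.16266600249773), ((609.1143798828125, 113.35317993164062), (15.900466918945312, 45.90140914916992), 77.7899398803711), np.float64(0.1153248863659247))
side1 (array([0.60950038, 0.11500171]), np.float64(169.6764313750424), ((611.4515380859375, 112.74407958984375), (16.83670997619629, 47.35939025878906), 79.47547149658203), np.float64(0.11410757482105532))
```

```bash
python3 -m inch '[[0,0,0,0,0.107,0],[0,0,0,0,0.107,0],[0,0,0,0,0.107,0],[0,0,0,0,0.107,0],[0,0,0,0,0.107,0],[0,0,0,0,0.107,0],[0,0,0,0,0.107,0],[0,0,0,0,0,0]]' 45; python3 plan.py .610 .113 .16 78.3
```

```text
clock: 6.58
tool_pos: [0.6438, -0.116, 0.1717]
eef_rot: [-0.446, 0.551, -0.549, 0.443]
contact_force: [-0.7, 0.5, -0.1]
opening: 0.512
t 6.58 pos [ 0.6438 -0.116   0.1717] jawyaw -102.1 down [-0.004 -0.    -1.   ] q [ 0.06  0.81  0.1   1.54 -0.1   0.8  -1.59] F [-0.7  0.5 -0.1] op 0.512
opt turn -179.6 deg rv [-1.6000e-03  3.1352e+00  6.3000e-03] rows>=26.1 then shift [217.4  11.7  79.5] rows>=6.1
opt turn 0.4 deg rv [ 0.004  -0.0064  0.001 ] rows>=0.1 then shift [-217.4   11.7  -79.5] rows>=6.1
```

```bash
python3 -m inch '[[-15,1,-5.5,0,0,0],[-25,1,-9,0,0,0],[-30,1.5,-11,0,0,0],[-30,1.5,-11,0,0,0],[-30,1.5,-11,0,0,0],[-30,1.5,-11,0,0,0],[-27,1,-10,0,0,0],[-20,1,-7,0,0,0],[-10.4,1.7,-4,0,0,0],[0,0,0,0,0,0],[0,0,0,0,0,0]]'; python3 plan.py .610 .113 .09 78.3
python3 - <<'E'
from plant import r
import cv2,numpy as np
d=r.snapshot("wrist"); cv2.imwrite("pics/w2.png",d["img"][:,:,::-1])
E
```

```text
clock: 7.5
tool_pos: [0.6119, 0.1118, 0.1613]
eef_rot: [0.446, -0.549, 0.549, -0.445]
contact_force: [0.4, -0.7, 0.9]
opening: 0.504
t 7.50 pos [0.6119 0.1118 0.1613] jawyaw -101.9 down [-0.001 -0.002 -1.   ] q [-0.33  0.78  0.14  1.66 -0.14  0.71 -1.9 ] F [ 0.4 -0.7  0.9] op 0.504
opt turn -179.8 deg rv [-2.800e-03  3.139e+00  1.600e-03] rows>=26.2 then shift [ 0.8 71.3  2.2] rows>=1.9
opt turn 0.2 deg rv [ 0.001  -0.0026  0.0018] rows>=0.0 then shift [-0.8 71.3 -2.2] rows>=1.9
```

View pics/w2.png

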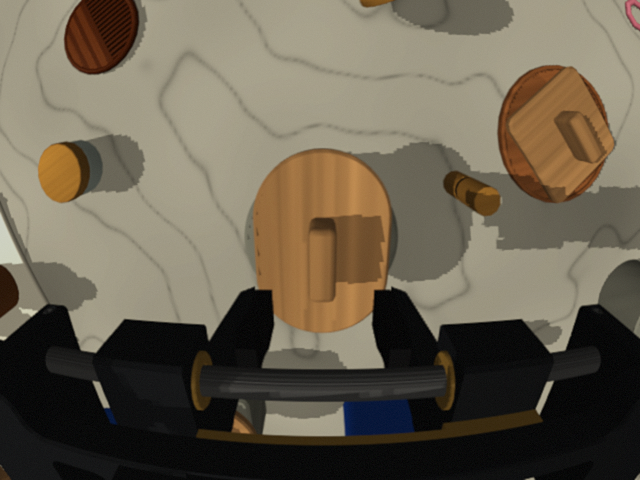

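The grip (322,260) lies midway between the fingers (272 and 374) and parallel to the pads. The lipstick at (470,193) is well clear. I'll descend and grasp.

```bash
python3 -m inch '[[0,25,-1,0,0,0],[0,25,-1,0,0,0],[0,14,0,0,0,0],[0,7,0,0,0,0],[0,0,0,0,0,0]]'; python3 -m inch '[[0,0,0,0,0,0],[0,0,0,0,0,0],[0,0,0,0,0,0],[0,0,0,0,0,0],[0,0,0,0,0,0]]' 0 25;python3 plan.py .610 .113 .09 78.3; python3 -m inch '[[0,-12,0,0,0,0],[0,-25,0,0,0,0],[0,-28,0,0,0,0],[0,-20,0,0,0,0],[0,0,0,0,0,0],[0,0,0,0,0,0]]'; python3 plan.py .431 -.237 .175 126.5
```

```text
clock: 7.97
tool_pos: [0.6098, 0.1106, 0.0896]
eef_rot: [-0.446, 0.55, -0.55, 0.443]
contact_force: [0.2, 0.1, 0.3]
opening: 0.511
clock: 8.38
tool_pos: [0.6109, 0.1132, 0.0918]
eef_rot: [0.445, -0.549, 0.55, -0.446]
contact_force: [0.4, 0.1, 4.4]
opening: 0.179
t 8.38 pos [0.6109 0.1132 0.0918] jawyaw -101.9 down [ 0.001  0.    -1.   ] q [-0.32  0.88  0.11  1.7  -0.16  0.57 -1.89] F [0.4 0.1 4.4] op 0.179
opt turn -179.8 deg rv [ 6.0000e-04  3.1376e+00 -2.2000e-03] rows>=26.1 then shift [-0.4  1.8  0.9] rows>=0.1
opt turn 0.2 deg rv [-0.0014 -0.004  -0.0004] rows>=0.0 then shift [ 0.4  1.8 -0.9] rows>=0.1
clock: 8.88
tool_pos: [0.6111, 0.1134, 0.1777]
eef_rot: [0.444, -0.549, 0.55, -0.446]
contact_force: [-0.6, -0.6, -0.4]
opening: 0.177
t 8.88 pos [0.6111 0.1134 0.1777] jawyaw -101.9 down [ 0.003  0.001 -1.   ] q [-0.34  0.76  0.14  1.65 -0.14  0.74 -1.91] F [-0.6 -0.6 -0.4] op 0.177
opt turn -131.6 deg rv [ 0.      2.2965 -0.0037] rows>=19.1 then shift [-174.6    2.7  353.2] rows>=10.4
opt turn 48.4 deg rv [-0.0031 -0.8451 -0.    ] rows>=7.0 then shift [ 174.6    2.7 -353.2] rows>=10.4
```

```bash
python3 -m inch '[[0,0,0,0,-0.1056,0],[0,0,0,0,-0.1056,0],[0,0,0,0,-0.1056,0],[0,0,0,0,-0.1056,0],[0,0,0,0,-0.1056,0],[0,0,0,0,-0.1056,0],[0,0,0,0,-0.1056,0],[0,0,0,0,-0.1056,0],[0,0,0,0,0,0]]'; python3 -m inch '[[6,0,-12,0,0,0],[10,0,-20,0,0,0],[15,0,-30,0,0,0],[16,0,-33,0,0,0],[16,0,-33,0,0,0],[16,0,-33,0,0,0],[16,0,-33,0,0,0],[16,0,-33,0,0,0],[16,0,-33,0,0,0],[16,0,-33,0,0,0],[14,0,-28,0,0,0],[8,0,-16,0,0,0]]';  python3 -m inch '[[0,0,0,0,0,0],[0,0,0,0,0,0]]'; python3 plan.py .431 -.237 .10 126.5
```

```text
clock: 9.63
tool_pos: [0.6092, 0.1129, 0.1745]
eef_rot: [0.632, -0.319, 0.317, -0.631]
contact_force: [-0.5, -0.1, -1.0]
opening: 0.176
clock: 10.63
tool_pos: [0.4341, -0.2235, 0.1753]
eef_rot: [0.631, -0.322, 0.32, -0.629]
contact_force: [-0.0, -0.6, -1.2]
opening: 0.178
clock: 10.8
tool_pos: [0.4366, -0.2204, 0.1755]
eef_rot: [0.631, -0.32, 0.319, -0.631]
contact_force: [0.6, 1.0, -0.4]
opening: 0.176
t 10.80 pos [ 0.4366 -0.2204  0.1755] jawyaw -53.8 down [-0.001  0.    -1.   ] q [ 0.48  0.62 -0.17  2.03  0.21  0.51 -0.78] F [ 0.6  1.  -0.4] op 0.176
opt turn -179.7 deg rv [1.6000e-03 3.1363e+00 1.1000e-03] rows>=26.1 then shift [-10.   75.5  14.4] rows>=2.0
opt turn 0.3 deg rv [ 0.0007 -0.0053 -0.001 ] rows>=0.0 then shift [ 10.   75.5 -14.4] rows>=2.0
```

```bash
python3 -m inch '[[5,10,-7,0,0,0],[5,20,-7,0,0,0],[0,20,0,0,0,0],[0,11,0,0,0,0],[0,0,0,0,0,0],[0,0,0,0,0,0]]'; python3 plan.py .431 -.237 .0915 126.5
python3 - <<'E'
from plant import r
import cv2,numpy as np
d=r.snapshot("side"); im=d["img"][:,:,::-1][90:260,290:520]; cv2.imwrite("pics/side2.png",cv2.resize(im,None,fx=3,fy=3)); np.savez("side2.npz",**d)
d=r.snapshot("wrist"); cv2.imwrite("pics/w3.png",d["img"][:,:,::-1])
E
```

```text
clock: 11.3
tool_pos: [0.4323, -0.2349, 0.1141]
eef_rot: [-0.631, 0.319, -0.317, 0.632]
contact_force: [0.1, 1.0, -1.6]
opening: 0.179
t 11.30 pos [ 0.4323 -0.2349  0.1141] jawyaw -53.4 down [-0.002  0.001 -1.   ] q [ 0.49  0.73 -0.13  2.07  0.25  0.36 -0.78] F [ 0.1  1.  -1.6] op 0.179
opt turn 179.9 deg rv [-3.0000e-03 -3.1403e+00 -8.0000e-04] rows>=26.2 then shift [-0.9 22.6  2.3] rows>=0.6
opt turn -0.1 deg rv [ 0.0005  0.0013 -0.0019] rows>=0.0 then shift [ 0.9 22.6 -2.3] rows>=0.6
```

View pics/side2.png

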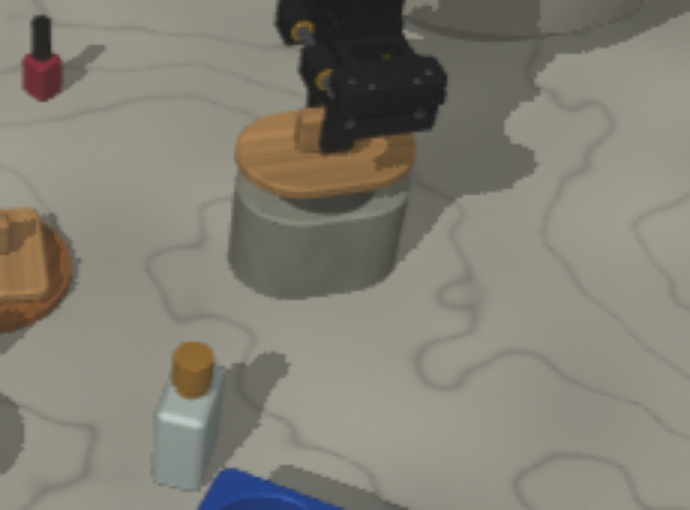

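View pics/w3.png

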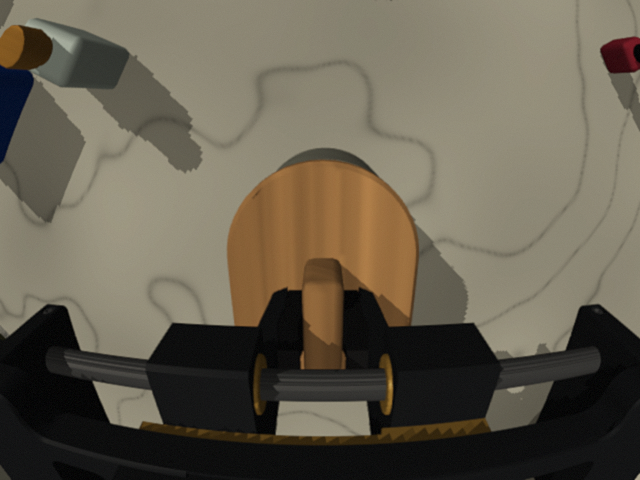

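```bash
python3 -m inch '[[0.5,8,-1.5,0,0,0],[0,7,0,0,0,0],[0,4,0,0,0,0],[0,3,0,0,0,0],[0,1,0,0,0,0],[0,0,0,0,0,0],[0,0,0,0,0,0]]'; python3 plan.py .431 -.237 .0915 126.5
```

```text
clock: 11.98
tool_pos: [0.4314, -0.2375, 0.092]
eef_rot: [-0.631, 0.318, -0.318, 0.631]
contact_force: [0.2, 0.2, -0.3]
opening: 0.181
t 11.98 pos [ 0.4314 -0.2375  0.092 ] jawyaw -53.5 down [ 0. -0. -1.] q [ 0.48  0.77 -0.11  2.08  0.26  0.3  -0.79] F [ 0.2  0.2 -0.3] op 0.181
opt turn -180.0 deg rv [-3.0000e-04  3.1412e+00 -2.0000e-04] rows>=26.2 then shift [ 0.6  0.5 -0. ] rows>=0.0
opt turn 0.0 deg rv [-0.0001 -0.0004  0.0002] rows>=0.0 then shift [-0.6  0.5  0. ] rows>=0.0
```

```bash
python3 -m inch '[[0,1,0,0,0,0],[0,0.5,0,0,0,0],[0,0,0,0,0,0]]'; python3 -m inch '[[0,0,0,0,0,0],[0,0,0,0,0,0],[0,0,0,0,0,0],[0,0,0,0,0,0]]' 45; python3 -m inch '[[0,-15,0,0,0,0],[0,-30,0,0,0,0],[0,-30,0,0,0,0],[0,-12,0,0,0,0],[0,0,0,0,0,0]]'; python3 plan.py .4475 .2608 .175 83.5
python3 - <<'E'
from plant import r
import cv2,numpy as np
d=r.snapshot("side"); im=d["img"][:,:,::-1][60:300,150:460]; cv2.imwrite("pics/side3.png",cv2.resize(im,None,fx=2.5,fy=2.5)); np.savez("side3.npz",**d)
d=r.snapshot("top"); np.savez("top3.npz",**d); cv2.imwrite("pics/top3.png",d["img"][:,:,::-1])
from fit import *
jarfit('top3','side3','round',(.611,.113))
P=cloud(dict(np.load('side3.npz'))).reshape(-1,3)
print(grip(P,(.431,-.237)),grip(P,(.447,.261)))
E
```

```text
clock: 12.23
tool_pos: [0.4314, -0.2376, 0.0918]
eef_rot: [0.631, -0.318, 0.319, -0.631]
contact_force: [-2.7, 1.4, 13.5]
opening: 0.179
clock: 12.57
tool_pos: [0.4313, -0.2375, 0.0904]
eef_rot: [0.631, -0.318, 0.318, -0.631]
contact_force: [-0.2, 0.1, 0.1]
opening: 0.459
clock: 12.98
tool_pos: [0.4329, -0.2383, 0.18]
eef_rot: [-0.631, 0.317, -0.321, 0.631]
contact_force: [-0.4, 0.1, -0.9]
opening: 0.51
t 12.98 pos [ 0.4329 -0.2383  0.18  ] jawyaw -53.6 down [ 0.005 -0.002 -1.   ] q [ 0.53  0.61 -0.19  2.02  0.22  0.52 -0.75] F [-0.4  0.1 -0.9] op 0.510
opt turn 137.1 deg rv [ 0.0046 -2.392   0.0057] rows>=19.9 then shift [497.5   5.   42. ] rows>=13.1
opt turn -42.9 deg rv [-0.0045  0.7496  0.0036] rows>=6.2 then shift [-497.5    5.   -42. ] rows>=13.1
top3 round [0.6112 0.1137] 46.7 rms mm 0.03 1176 ext [-0.0512 -0.0519] [0.0524 0.0515] z 0.0757
side3 round [0.6136 0.1134] 114.1 rms mm 0.20 1036 ext [-0.0513 -0.0515] [0.0525 0.0518] z 0.0751
(array([ 0.43209877, -0.23369696]), np.float64(35.57306709855902), ((432.6918029785156, -236.32388305664062), (46.797340393066406, 19.37516975402832), 38.80928421020508), np.float64(0.11364374474944272)) (array([0.44753106, 0.26231876]), np.float64(173.1968111908927), ((449.0390319824219, 260.900634765625), (16.195356369018555, 46.165313720703125), 83.68953704833984), np.float64(0.11434336723032434))
```

View pics/side3.png

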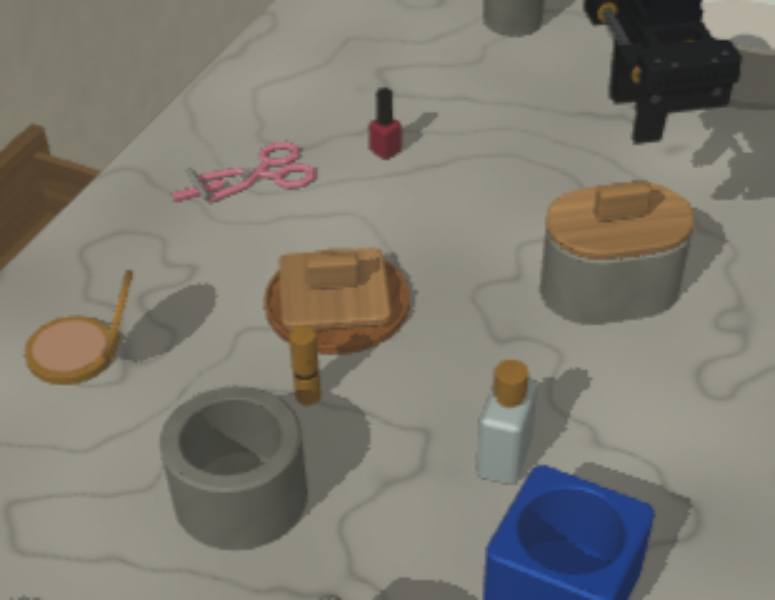

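The oblong lid is down flush on its canister (crop 620,245). Next is the round lid.

```bash
python3 -m inch '[[0,0,0,0,0.107,0],[0,0,0,0,0.107,0],[0,0,0,0,0.107,0],[0,0,0,0,0.107,0],[0,0,0,0,0.107,0],[0,0,0,0,0.107,0],[0,0,0,0,0.107,0],[0,0,0,0,0,0]]'; python3 -m inch '[[-20,0,-1.7,0,0,0],[-30,0,-2.5,0,0,0],[-36,0,-3,0,0,0],[-36,0,-3,0,0,0],[-36,0,-3,0,0,0],[-36,0,-3,0,0,0],[-36,0,-3,0,0,0],[-36,0,-3,0,0,0],[-36,0,-3,0,0,0],[-36,0,-3,0,0,0],[-36,0,-3,0,0,0],[-36,0,-3,0,0,0]]';  python3 -m inch '[[-36,0,-3,0,0,0],[-30,0,-3,0,0,0],[-20,0,-1.7,0,0,0],[0,0,0,0,0,0],[0,0,0,0,0,0]]'; python3 plan.py .448 .261 .16 83.3
```

```text
clock: 13.75
tool_pos: [0.4303, -0.2371, 0.1759]
eef_rot: [-0.471, 0.529, -0.527, 0.47]
contact_force: [0.6, -0.5, 0.1]
opening: 0.508
clock: 14.75
tool_pos: [0.4423, 0.1752, 0.1764]
eef_rot: [0.473, -0.526, 0.526, -0.471]
contact_force: [0.2, 0.1, -0.2]
opening: 0.512
clock: 15.17
tool_pos: [0.4444, 0.2606, 0.1763]
eef_rot: [0.473, -0.526, 0.526, -0.472]
contact_force: [0.0, -1.4, 0.3]
opening: 0.508
t 15.17 pos [0.4444 0.2606 0.1763] jawyaw -96.2 down [-0.002 -0.002 -1.   ] q [-0.74  0.65  0.19  1.97 -0.23  0.54 -2.07] F [ 0.  -1.4  0.3] op 0.508
opt turn 179.5 deg rv [ 2.9000e-03 -3.1321e+00 -2.1000e-03] rows>=26.1 then shift [ 0.8 16.3 -3.5] rows>=0.4
opt turn -0.5 deg rv [0.0013 0.0095 0.0018] rows>=0.1 then shift [-0.8 16.3  3.5] rows>=0.4
```

```bash
python3 -m inch '[[-0.5,25,3,0,0.009,0],[0,28,0,0,0,0],[0,18,0,0,0,0],[0,11,0,0,0,0],[0,4,0,0,0,0],[0,0,0,0,0,0]]'; python3 plan.py .448 .261 .09 83.3; python3 -m inch '[[0,0,0,0,0,0],[0,0,0,0,0,0],[0,0,0,0,0,0],[0,0,0,0,0,0],[0,0,0,0,0,0]]' 0 25; python3 -m inch '[[0,-12,0,0,0,0],[0,-25,0,0,0,0],[0,-28,0,0,0,0],[0,-20,0,0,0,0],[0,0,0,0,0,0],[0,0,0,0,0,0]]'; python3 plan.py .612 .1135 .175 83.3
python3 - <<'E'
from plant import r
import cv2,numpy as np
d=r.snapshot("side"); im=d["img"][:,:,::-1][140:420,150:460]; cv2.imwrite("pics/side4.png",cv2.resize(im,None,fx=2,fy=2)); np.savez("side4.npz",**d)
E
```

```text
clock: 15.67
tool_pos: [0.4478, 0.2579, 0.0904]
eef_rot: [0.47, -0.53, 0.53, -0.467]
contact_force: [-0.3, -0.1, -0.4]
opening: 0.509
t 15.67 pos [0.4478 0.2579 0.0904] jawyaw -97.0 down [-0.002 -0.003 -1.   ] q [-0.69  0.8   0.13  2.01 -0.27  0.34 -2.04] F [-0.3 -0.1 -0.4] op 0.509
opt turn -179.7 deg rv [-0.0047  3.1357  0.0032] rows>=26.1 then shift [3.1 0.4 0.2] rows>=0.1
opt turn 0.3 deg rv [ 0.0021 -0.0058  0.003 ] rows>=0.0 then shift [-3.1  0.4 -0.2] rows>=0.1
clock: 16.08
tool_pos: [0.4486, 0.2605, 0.0921]
eef_rot: [0.468, -0.529, 0.529, -0.469]
contact_force: [-0.7, 0.0, 2.4]
opening: 0.177
clock: 16.58
tool_pos: [0.4487, 0.2607, 0.1774]
eef_rot: [0.468, -0.529, 0.529, -0.47]
contact_force: [-0.3, -0.1, -1.4]
opening: 0.176
t 16.58 pos [0.4487 0.2607 0.1774] jawyaw -96.9 down [ 0.002  0.001 -1.   ] q [-0.74  0.65  0.2   1.96 -0.23  0.55 -2.07] F [-0.3 -0.1 -1.4] op 0.176
opt turn -179.8 deg rv [ 2.5000e-03  3.1375e+00 -3.0000e-03] rows>=26.1 then shift [-127.1    2.4 -179.3] rows>=5.8
opt turn 0.2 deg rv [-0.0019 -0.0041 -0.0016] rows>=0.0 then shift [127.1   2.4 179.3] rows>=5.8
```

View pics/side4.png

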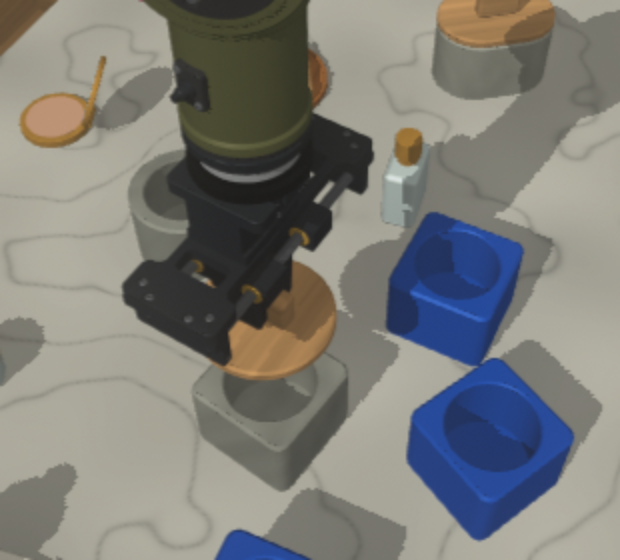

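The round lid is in hand, and the canister below it (crop 270,415) is the grey square one. Moving to the round canister.

```bash
python3 -m inch '[[8,0,11,0,0,0],[15,0,21,0,0,0],[19,0,27,0,0,0],[20,0,29,0,0,0],[20,0,29,0,0,0],[19,0,27,0,0,0],[15,0,21,0,0,0],[8,0,11,0,0,0],[3,0,3,0,0,0],[0,0,0,0,0,0],[0,0,0,0,0,0]]'; python3 plan.py .612 .1135 .1 83.3
```

```text
clock: 17.55
tool_pos: [0.609, 0.1136, 0.1752]
eef_rot: [-0.47, 0.53, -0.528, 0.468]
contact_force: [-0.1, 0.4, -0.7]
opening: 0.183
t 17.55 pos [0.609  0.1136 0.1752] jawyaw -96.9 down [-0.003  0.001 -1.   ] q [-0.35  0.77  0.17  1.65 -0.18  0.74 -1.79] F [-0.1  0.4 -0.7] op 0.183
opt turn -179.8 deg rv [3.0000e-04 3.1382e+00 5.0000e-03] rows>=26.2 then shift [ 0.2 75.2 -3. ] rows>=2.0
opt turn 0.2 deg rv [ 0.0032 -0.0034 -0.0002] rows>=0.0 then shift [-0.2 75.2  3. ] rows>=2.0
```

```bash
python3 -m inch '[[0,15,2,0,0,0],[0,20,0,0,0,0],[0,18,0,0,0,0],[0,12,0,0,0,0],[0,8,0,0,0,0],[0,5,0,0,0,0],[0,3,0,0,0,0],[0,0,0,0,0,0],[0,0,0,0,0,0]]'; python3 plan.py .612 .1135 .092 83.3
```

```text
clock: 18.3
tool_pos: [0.613, 0.1124, 0.0961]
eef_rot: [0.468, -0.529, 0.53, -0.469]
contact_force: [-0.5, 1.3, -0.2]
opening: 0.181
t 18.30 pos [0.613  0.1124 0.0961] jawyaw -97.0 down [ 0.001  0.    -1.   ] q [-0.33  0.88  0.14  1.69 -0.19  0.58 -1.77] F [-0.5  1.3 -0.2] op 0.181
opt turn -179.7 deg rv [ 4.0000e-04  3.1372e+00 -1.6000e-03] rows>=26.1 then shift [1.  4.1 1.1] rows>=0.1
opt turn 0.3 deg rv [-0.001  -0.0044 -0.0002] rows>=0.0 then shift [-1.   4.1 -1.1] rows>=0.1
```

```bash
python3 -m inch '[[-0.5,2,-0.5,0,0,0],[0,2,0,0,0,0],[0,1,0,0,0,0],[0,0,0,0,0,0],[0,0,0,0,0,0]]'; python3 -m inch '[[0,0,0,0,0,0],[0,0,0,0,0,0],[0,0,0,0,0,0],[0,0,0,0,0,0]]' 45; python3 -m inch '[[0,-15,0,0,0,0],[0,-30,0,0,0,0],[0,-30,0,0,0,0],[0,-12,0,0,0,0],[0,0,0,0,0,0]]'; python3 plan.py .6455 -.117 .175 121
python3 - <<'E'
from plant import r
import cv2,numpy as np
d=r.snapshot("side"); np.savez("side5.npz",**d); cv2.imwrite("pics/side5.png",d["img"][:,:,::-1])
d=r.snapshot("top"); np.savez("top5.npz",**d); cv2.imwrite("pics/top5.png",d["img"][:,:,::-1])
from fit import *
jarfit('top5','side5','square',(.448,.2605))
for n in('top5','side5'):
    P=cloud(dict(np.load(n+'.npz'))).reshape(-1,3)
    for c,l in (((.431,-.237),.105),((.612,.113),.105),((.6455,-.117),.046)): print(n,grip(P,c,l,l+.017))
E
```

```text
clock: 18.72
tool_pos: [0.6126, 0.113, 0.0921]
eef_rot: [0.468, -0.529, 0.53, -0.469]
contact_force: [-2.3, -0.3, 8.5]
opening: 0.18
clock: 19.05
tool_pos: [0.6121, 0.1128, 0.0904]
eef_rot: [0.469, -0.529, 0.529, -0.469]
contact_force: [-0.5, -0.2, -0.2]
opening: 0.453
clock: 19.47
tool_pos: [0.6145, 0.113, 0.1807]
eef_rot: [0.467, -0.528, 0.531, -0.471]
contact_force: [-0.2, 0.1, -0.5]
opening: 0.513
t 19.47 pos [0.6145 0.113  0.1807] jawyaw -97.0 down [ 0.007  0.001 -1.   ] q [-0.35  0.76  0.17  1.64 -0.18  0.75 -1.79] F [-0.2  0.1 -0.5] op 0.513
opt turn -142.0 deg rv [-3.0000e-04  2.4789e+00 -8.7000e-03] rows>=20.7 then shift [-213.2    5.7   91.9] rows>=6.1
opt turn 38.0 deg rv [-6.800e-03 -6.626e-01  3.000e-04] rows>=5.5 then shift [213.2   5.7 -91.9] rows>=6.1
top5 square [0.4475 0.2602] 78.0 rms mm 0.05 453 ext [ 0.0214 -0.0469] [0.0475 0.047 ] z 0.0759
side5 square [0.4501 0.2593] 78.2 rms mm 0.10 1659 ext [-0.0482 -0.0482] [0.0471 0.0472] z 0.0749
top5 (array([ 0.43002495, -0.23439628]), np.float64(36.45451438620006), ((429.965087890625, -236.31088256835938), (46.071495056152344, 17.518386840820312), 36.3139762878418), np.float64(0.11480597064855952))fit.py:29: RuntimeWarning: Mean of empty slice.
  u,s,vt=np.linalg.svd(P[:,:2]-P[:,:2].mean(0),full_matrices=False)
  ret = um.true_divide(
fit.py:30: RuntimeWarning: Mean of empty slice.
  return P[:,:2].mean(0),np.degrees(np.arctan2(vt[0,1],vt[0,0]))%180,rc,np.median(P[:,2])
Traceback (most recent call last):
  File "fit.py", line 30, in grip
    return P[:,:2].mean(0),np.degrees(np.arctan2(vt[0,1],vt[0,0]))%180,rc,np.median(P[:,2])
                                                 ~~^^^^^
IndexError: index 0 is out of bounds for axis 0 with size 0
```

View pics/side5.png

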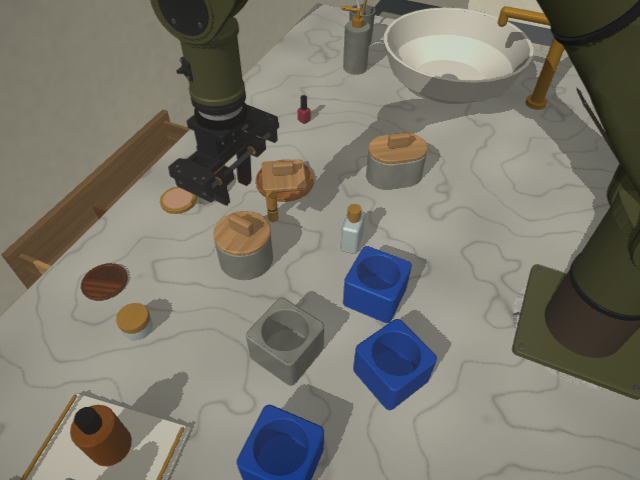

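The round lid is down on the round canister (243,232). Next I'll measure the square lid's grip in the tray from both cameras.

Run:
```python
from fit import *
for n in ('side1','side5'):
    P=cloud(dict(np.load(n+'.npz'))).reshape(-1,3)
    print(n,grip(P,(.6455,-.117),.046,.066))
    I=near(P,(.6455,-.117),.08); I=I[(I[:,2]>.020)&(I[:,2]<.029)]
    rc=cv2.minAreaRect((I[:,:2]*1000).astype(np.float32)); print(rc,len(I))
P=cloud(dict(np.load('side5.npz'))).reshape(-1,3); print(grip(P,(.612,.113)))
```

```text
side1 (array([ 0.64703788, -0.11238847]), np.float64(30.7563581620457), ((648.97509765625, -115.01736450195312), (43.780906677246094, 18.810556411743164), 28.978805541992188), np.float64(0.05416268116517764))
((648.4205322265625, -114.8858642578125), (93.95182037353516, 96.4486312866211), 30.860877990722656) 971
side5 (array([ 0.64725267, -0.11256129]), np.float64(30.951802954499016), ((647.9170532226562, -113.5201416015625), (44.055824279785156, 17.98339080810547), 31.44990348815918), np.float64(0.05425927116929952))
((648.6582641601562, -115.18106842041016), (93.85803985595703, 98.3768539428711), 30.823148727416992) 980
(array([0.61057623, 0.11541867]), np.float64(174.44475496162937), ((612.6654663085938, 113.67333221435547), (17.34463119506836, 45.065773010253906), 82.93173217773438), np.float64(0.11419278410890155))
```

```bash
python3 -m inch '[[0,0,0,0,-0.11,0],[0,0,0,0,-0.11,0],[0,0,0,0,-0.11,0],[0,0,0,0,-0.11,0],[0,0,0,0,-0.11,0],[0,0,0,0,-0.11,0],[0,0,0,0,0,0]]'; python3 -m inch '[[13,0,-6,0,0,0],[25,0,-10,0,0,0],[30,0,-13,0,0,0],[30,0,-13,0,0,0],[30,0,-13,0,0,0],[30,0,-13,0,0,0],[27,0,-12,0,0,0],[20,0,-8,0,0,0],[9,0,-5,0,0,0],[0,0,0,0,0,0],[0,0,0,0,0,0]]'; python3 plan.py .6455 -.117 .035 121
python3 - <<'E'
from plant import r
import cv2,numpy as np
d=r.snapshot("wrist"); cv2.imwrite("pics/w5.png",d["img"][:,:,::-1])
E
```

```text
clock: 20.15
tool_pos: [0.6109, 0.1126, 0.1754]
eef_rot: [0.616, -0.349, 0.347, -0.615]
contact_force: [0.3, -0.1, -0.8]
opening: 0.511
clock: 21.07
tool_pos: [0.6415, -0.1181, 0.1769]
eef_rot: [-0.615, 0.35, -0.349, 0.615]
contact_force: [0.2, 0.7, -0.4]
opening: 0.516
t 21.07 pos [ 0.6415 -0.1181  0.1769] jawyaw -59.2 down [-0.001  0.001 -1.   ] q [ 0.14  0.79 -0.06  1.54  0.06  0.81 -0.97] F [ 0.2  0.7 -0.4] op 0.516
opt turn -179.8 deg rv [2.3000e-03 3.1377e+00 8.0000e-04] rows>=26.1 then shift [ -1.2 141.9  -4. ] rows>=3.7
opt turn 0.2 deg rv [ 0.0005 -0.0039 -0.0015] rows>=0.0 then shift [  1.2 141.9   4. ] rows>=3.7
```

View pics/w5.png

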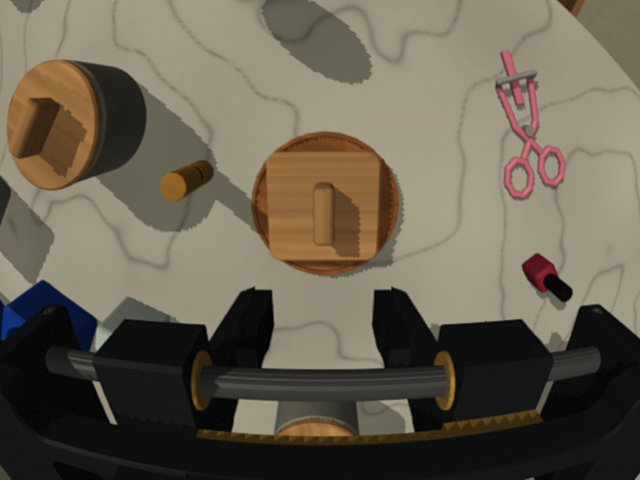

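Grip at (323,213) is centred and parallel to the pads. The side view puts the lid centre near (0.6475,−0.1155), so I'll go 6 mm along the grip while descending.

```bash
python3 -m inch '[[0.5,25,3,0,0,0],[0,35,3,0,0,0],[0,35,0,0,0,0],[0,25,0,0,0,0],[0,15,0,0,0,0],[0,9,0,0,0,0],[0,1,0,0,0,0],[0,0,0,0,0,0]]'; python3 plan.py .6475 -.1155 .031 121;  python3 -m inch '[[0,0,0,0,0,0],[0,0,0,0,0,0],[0,0,0,0,0,0],[0,0,0,0,0,0],[0,0,0,0,0,0]]' 0 25; python3 plan.py .6475 -.1155 .031 121; python3 -m inch '[[0,-12,0,0,0,0],[0,-28,0,0,0,0],[0,-35,0,0,0,0],[0,-35,0,0,0,0],[0,-25,0,0,0,0],[0,-10,0,0,0,0],[0,0,0,0,0,0],[0,0,0,0,0,0]]'; python3 plan.py .4485 .260 .175 78
```

```text
clock: 21.78
tool_pos: [0.6482, -0.1152, 0.0332]
eef_rot: [-0.615, 0.348, -0.349, 0.615]
contact_force: [-0.4, 0.3, 0.5]
opening: 0.512
t 21.78 pos [ 0.6482 -0.1152  0.0332] jawyaw -59.1 down [ 0.001  0.    -1.   ] q [ 0.13  1.   -0.05  1.58  0.08  0.56 -0.99] F [-0.4  0.3  0.5] op 0.512
opt turn -179.9 deg rv [-7.0000e-04  3.1399e+00 -1.7000e-03] rows>=26.2 then shift [0.1 2.2 0.8] rows>=0.1
opt turn 0.1 deg rv [-0.0011 -0.0017  0.0005] rows>=0.0 then shift [-0.1  2.2 -0.8] rows>=0.1
clock: 22.2
tool_pos: [0.6479, -0.116, 0.0333]
eef_rot: [-0.615, 0.349, -0.349, 0.615]
contact_force: [-1.0, 0.7, 4.1]
opening: 0.179
t 22.20 pos [ 0.6479 -0.116   0.0333] jawyaw -59.1 down [ 0.001 -0.    -1.   ] q [ 0.13  1.   -0.05  1.58  0.08  0.56 -0.99] F [-1.   0.7  4.1] op 0.179
opt turn -179.9 deg rv [-1.100e-03  3.139e+00 -1.300e-03] rows>=26.2 then shift [0.7 2.3 0.1] rows>=0.1
opt turn 0.1 deg rv [-0.0009 -0.0026  0.0007] rows>=0.0 then shift [-0.7  2.3 -0.1] rows>=0.1
clock: 22.87
tool_pos: [0.647, -0.1158, 0.1771]
eef_rot: [0.615, -0.349, 0.349, -0.615]
contact_force: [0.0, -0.4, -0.8]
opening: 0.179
t 22.87 pos [ 0.647  -0.1158  0.1771] jawyaw -59.1 down [-0.001  0.    -1.   ] q [ 0.14  0.8  -0.06  1.52  0.06  0.82 -0.97] F [ 0.  -0.4 -0.8] op 0.179
opt turn 137.1 deg rv [-2.0000e-04 -2.3935e+00 -9.0000e-04] rows>=19.9 then shift [326.4   2.1 272.3] rows>=11.2
opt turn -42.9 deg rv [ 7.000e-04  7.481e-01 -2.000e-04] rows>=6.2 then shift [-326.4    2.1 -272.3] rows>=11.2
```

```bash
python3 -m inch '[[0,0,0,0,0.107,0],[0,0,0,0,0.107,0],[0,0,0,0,0.107,0],[0,0,0,0,0.107,0],[0,0,0,0,0.107,0],[0,0,0,0,0.107,0],[0,0,0,0,0.107,0],[0,0,0,0,0,0]]'; python3 -m inch '[[-12,0,-10,0,0,0],[-20,0,-17,0,0,0],[-26,0,-22,0,0,0],[-29,0,-24,0,0,0],[-29,0,-24,0,0,0],[-29,0,-24,0,0,0],[-29,0,-24,0,0,0],[-29,0,-24,0,0,0],[-29,0,-24,0,0,0],[-29,0,-24,0,0,0],[-29,0,-24,0,0,0],[-23,0,-18,0,0,0]]';  python3 -m inch '[[-13,0,-12,0,0,0],[0,0,0,0,0,0],[0,0,0,0,0,0]]'; python3 plan.py .4485 .260 .1 78
```

```text
clock: 23.53
tool_pos: [0.6458, -0.1155, 0.1747]
eef_rot: [-0.446, 0.551, -0.549, 0.443]
contact_force: [-1.1, -0.1, -1.1]
opening: 0.178
clock: 24.53
tool_pos: [0.4565, 0.2467, 0.1761]
eef_rot: [-0.448, 0.549, -0.548, 0.445]
contact_force: [-0.0, 0.5, -0.2]
opening: 0.178
clock: 24.78
tool_pos: [0.4494, 0.2598, 0.1764]
eef_rot: [0.447, -0.549, 0.549, -0.445]
contact_force: [-0.0, -0.7, -0.9]
opening: 0.179
t 24.78 pos [0.4494 0.2598 0.1764] jawyaw -101.8 down [-0.002 -0.002 -1.   ] q [-0.75  0.66  0.22  1.96 -0.26  0.56 -2.12] F [-0.  -0.7 -0.9] op 0.179
opt turn 179.8 deg rv [ 3.1000e-03 -3.1376e+00 -2.5000e-03] rows>=26.1 then shift [ 0.1 76.4  0.9] rows>=2.0
opt turn -0.2 deg rv [0.0016 0.004  0.002 ] rows>=0.0 then shift [-0.1 76.4 -0.9] rows>=2.0
```

```bash
python3 -m inch '[[0,15,-1,0,0.004,0],[0,20,0,0,0,0],[0,18,0,0,0,0],[0,12,0,0,0,0],[0,7,0,0,0,0],[0,4,0,0,0,0],[0,2,0,0,0,0],[0,0,0,0,0,0],[0,0,0,0,0,0]]'; python3 plan.py .4485 .26 .0935 78
```

```text
clock: 25.53
tool_pos: [0.4501, 0.2595, 0.1]
eef_rot: [0.443, -0.551, 0.551, -0.444]
contact_force: [0.1, 0.2, -0.7]
opening: 0.18
t 25.53 pos [0.4501 0.2595 0.1   ] jawyaw -102.3 down [ 0.001  0.    -1.   ] q [-0.7   0.79  0.15  2.01 -0.31  0.37 -2.09] F [ 0.1  0.2 -0.7] op 0.180
opt turn -179.7 deg rv [ 6.0000e-04  3.1364e+00 -1.4000e-03] rows>=26.1 then shift [0.1 6.5 1.7] rows>=0.2
opt turn 0.3 deg rv [-0.0009 -0.0052 -0.0004] rows>=0.0 then shift [-0.1  6.5 -1.7] rows>=0.2
```

```bash
python3 -m inch '[[0,3,-1,0,-0.003,0],[0,2,0,0,0,0],[0,1.5,0,0,0,0],[0,1,0,0,0,0],[0,0,0,0,0,0],[0,0,0,0,0,0]]'; python3 plan.py .4485 .26 .0935 78; python3 -m inch '[[0,0,0,0,0,0],[0,0,0,0,0,0],[0,0,0,0,0,0],[0,0,0,0,0,0]]' 45; python3 -m inch '[[0,-15,0,0,0,0],[0,-30,0,0,0,0],[0,-35,0,0,0,0],[0,-35,0,0,0,0],[20,-25,20,0,0,0],[36,0,15,0,0,0],[36,0,15,0,0,0],[36,0,15,0,0,0],[36,0,15,0,0,0],[36,0,15,0,0,0],[36,0,15,0,0,0],[0,0,0,0,0,0]]'; python3 plan.py .4485 .26 .0935 78
python3 - <<'E'
from plant import r
import cv2,numpy as np
d=r.snapshot("side"); np.savez("side6.npz",**d); cv2.imwrite("pics/side6.png",cv2.resize(d["img"][:,:,::-1][60:420,140:460],None,fx=1.66,fy=1.66))
d=r.snapshot("top"); np.savez("top6.npz",**d); cv2.imwrite("pics/top6.png",d["img"][:,:,::-1])
E
```

```text
clock: 26.03
tool_pos: [0.4486, 0.2601, 0.0932]
eef_rot: [-0.444, 0.55, -0.55, 0.445]
contact_force: [-2.3, -0.3, 11.8]
opening: 0.18
t 26.03 pos [0.4486 0.2601 0.0932] jawyaw -102.1 down [ 0.     0.001 -1.   ] q [-0.7   0.8   0.15  2.01 -0.31  0.35 -2.09] F [-2.3 -0.3 11.8] op 0.180
opt turn -179.9 deg rv [ 1.4000e-03  3.1398e+00 -5.0000e-04] rows>=26.2 then shift [-0.1 -0.3  0. ] rows>=0.0
opt turn 0.1 deg rv [-0.0003 -0.0017 -0.0009] rows>=0.0 then shift [ 0.1 -0.3 -0. ] rows>=0.0
clock: 26.37
tool_pos: [0.4486, 0.2599, 0.0919]
eef_rot: [0.445, -0.55, 0.55, -0.444]
contact_force: [-0.2, 0.3, -0.6]
opening: 0.454
clock: 27.37
tool_pos: [0.5075, -0.0043, 0.2325]
eef_rot: [0.441, -0.551, 0.555, -0.44]
contact_force: [-0.3, -0.9, -0.3]
opening: 0.509
t 27.37 pos [ 0.5075 -0.0043  0.2325] jawyaw -102.9 down [ 0.002 -0.006 -1.   ] q [-0.23  0.56  0.23  1.94 -0.19  0.67 -1.68] F [-0.3 -0.9 -0.3] op 0.509
opt turn -179.1 deg rv [-0.0087  3.1256 -0.0052] rows>=26.0 then shift [246.3 139.  112.7] rows>=8.0
opt turn 0.9 deg rv [-0.0033 -0.016   0.0056] rows>=0.1 then shift [-246.3  139.  -112.7] rows>=8.0
```

View pics/side6.png

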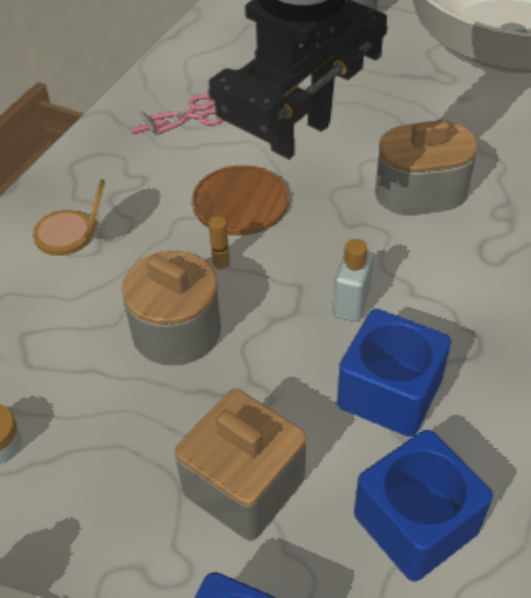

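View pics/top6.png

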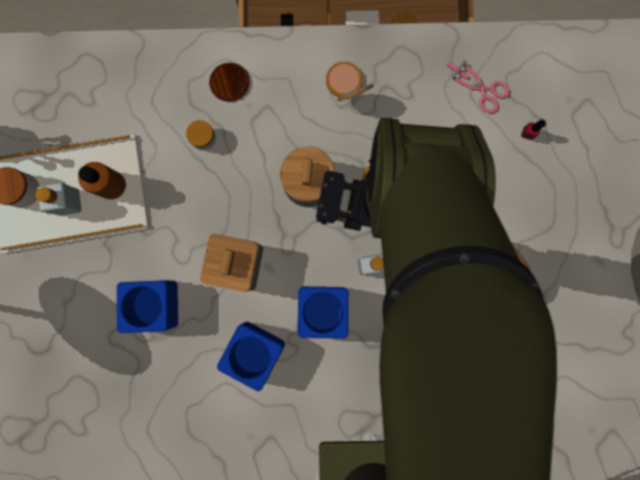

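All three lids look flush and aligned, and the perfume and lipstick are standing. One numeric check of heights and angles before handing in.

Run:
```python
from fit import *
P=cloud(dict(np.load('side6.npz'))).reshape(-1,3)
for k,c in (("round",(.612,.113)),("square",(.449,.26)),("oblong",(.431,-.237))):
    m,a,rc,z=grip(P,c); Q=near(P,c,.075);I=Q[(Q[:,2]>.0815)&(Q[:,2]<.095)]
    A_=np.c_[I[:,:2]-c,np.ones(len(I))];co=np.linalg.lstsq(A_,I[:,2],rcond=None)[0]
    r=cv2.minAreaRect((I[:,:2]*1000).astype(np.float32))
    print(k,"grip top %.4f ang %.1f"%(z,a),"plate z %.4f tilt deg"%co[2],np.round(np.degrees(co[:2]),2),"plate rect",np.round(r[0],1),np.round(r[1],1),round(r[2],1))
```

```text
round grip top 0.1141 ang 173.9 plate z 0.0857 tilt deg [ 0.13 -0.21] plate rect [612. 114.] [102.5 101.5] 63.3
square grip top 0.1142 ang 168.3 plate z 0.0853 tilt deg [ 0.12 -0.1 ] plate rect [449.7 259.2] [95.4 95.4] 78.3
oblong grip top 0.1138 ang 35.9 plate z 0.0858 tilt deg [ 0.2  -0.42] plate rect [ 431.7 -234.9] [126.9  89.1] 30.9
```

```bash
python3 -c "
from plant import r
print(r.finish_job()); print(r.get_state()['clock'])"
```

```text
the job is handed in; nothing more can be done
None
the job is handed in; nothing more can be done
```

All three canisters now wear their own lids, and I handed the job in at about 27.5 s of the 125 s. I laid the square lid aside in the tray, moved the oblong and then the round lid to their canisters, and put the square lid on last.

Last checks, from the side camera:
- **Height and level:** grip tops read 114 mm and plate tops 85–86 mm, against 115 and 85 expected. Tilt was under 0.5°.
- **Alignment:** the square lid sits at 78.3° (side of the plate) against its canister's 78.1°. The oblong lid sits at 35.9° (direction of its grip) against 36–37°.
- **Centring:** lid centres are within about 1–2.5 mm of their canisters.
- **Other items:** the perfume bottle and lipstick are standing, and the gripper was clear of everything.

**Disagreements:**
- The two cameras differed by 2–3 mm in x, in line with the stated calibration. I aimed between them.
- A box fitted around the oblong plate gave 30.9°, but the gripper's shadow fell across part of that lid. I trusted the grip angle and the picture, which shows it flush.

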